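# Find the loaded porcelain box by nudging

### The job

One of the four look-alike porcelain boxes on the ware board still has a brass weight in it; the painting is fresh, so find the heavy one by nudging, without lifting or tipping any of them. Slide the heavy box over the board until it stands wholly on the dark slate tile, and leave the other three within 6 cm of where they stood and the little dropper and dish where they are.

Things in the scene. Friction and masses are not known exactly. Their poses are not given: they have to be found in the camera images.
- board: fixed brown wooden ware board, 360 mm (its x) by 560 mm (its y), 15 mm thick, lying on the table; origin: centre of its underside, z up. The four boxes stand on it, about 80 mm before and behind its middle line and 150 to 190 mm to either side
- tile: dark slate tile let into the middle of the board, 130 x 130 mm, its top flush with the board's top (15 mm above the table) so that things slide on to it without a step; origin: centre of its underside, on the table's level; axes those of the board
- box1: identical square lidded white porcelain box with grey-blue painting, first of four look-alikes: 70 x 70 mm, 46 mm tall plus a 9 mm lid (lid flush with the sides, fixed on) and a round knob 18 mm across and 12 mm high in the middle; 67 mm tall in all. Origin: centre of its underside; x and y square to its sides, z up. About 0.3 kg empty, 0.8 kg with the weight; slides freely on the board
- box2: identical square lidded white porcelain box with grey-blue painting, second of four look-alikes: 70 x 70 mm, 46 mm tall plus a 9 mm lid (lid flush with the sides, fixed on) and a round knob 18 mm across and 12 mm high in the middle; 67 mm tall in all. Origin: centre of its underside; x and y square to its sides, z up. About 0.3 kg empty, 0.8 kg with the weight; slides freely on the board
- box3: identical square lidded white porcelain box with grey-blue painting, third of four look-alikes: 70 x 70 mm, 46 mm tall plus a 9 mm lid (lid flush with the sides, fixed on) and a round knob 18 mm across and 12 mm high in the middle; 67 mm tall in all. Origin: centre of its underside; x and y square to its sides, z up. About 0.3 kg empty, 0.8 kg with the weight; slides freely on the board
- box4: identical square lidded white porcelain box with grey-blue painting, fourth of four look-alikes: 70 x 70 mm, 46 mm tall plus a 9 mm lid (lid flush with the sides, fixed on) and a round knob 18 mm across and 12 mm high in the middle; 67 mm tall in all. Origin: centre of its underside; x and y square to its sides, z up. About 0.3 kg empty, 0.8 kg with the weight; slides freely on the board
- dropper: small blue porcelain water dropper, 30 mm across and 33 mm tall, standing loose on the board to the +y side of the tile; origin: centre of its underside
- dish: small white bowl-shaped dish, 38 mm across and 14 mm tall, loose on the board to the -y side of the tile; origin: centre of its underside
Things that resemble listed ones, but are neither listed nor needed, are in the scene too. Leave any pink or turquoise look-alike of the box4 alone.

How it is judged:
By the outcome, as a careful person would: the job done as asked, in the order asked, and still so for the second after the job is handed in, with the robot touching nothing.
It also fails if it takes over 67 s, if anything falls off the work surface, if the arm or the gripper's body presses on something with over 40 N, if the wrist force passes 120 N, or if a joint passes its speed limit or range.

### The arm

A 7-joint arm with a two-finger parallel gripper is mounted at the origin on the work surface. World frame = base frame: x ahead of the robot, y to its left, z up, the work surface at z = 0. Lengths are in m, angles in rad, forces in N, time in s.
With the tool pointing down it reaches from about 0.4 to 0.85 m from the base axis. Payload 4.5 kg.
Tool frame: the origin (TCP) lies midway between the tips of the shut fingers; the grasp point (between the pads) lies 19 mm behind it; z points along the fingers, y is the line along which they close (so a half turn about z gives the same grasp; the last joint's range is limited). The gripper opens to 85 mm and grips with 20 to 120 N. Pads are 22 mm wide; open, the fingers measure 114 mm over their backs; the gripper's body (76 mm by 85 mm) begins 54 mm behind the grasp point. The pads swing forward as they close: fully open they stand 13 mm farther back than shut.
Start: joints at [1.282, 0.689, -0.195, 1.565, 0.157, 0.902, -0.215], TCP at [0.198, -0.593, 0.231] pointing down, gripper open.
Joint ranges: [-3.01, 3.01], [-0.46, 2.08], [-1.47, 1.51], [0.13, 2.56], [-1, 4.14], [0.04, 2.09], [-2.66, 2.66]. Speed limits (rad/s): [2.57, 2.57, 3.14, 3.14, 3.14, 3.14, 3.14].

### API

Orientations are given as a rotation vector (axis times angle).
In Python, from workcell import manip, viewer gives the robot as it stands. The module is installed in compiled form; this text tells all that it offers.
- The arm moves only by the tool jog_arm, never from a script. Its argument "plan" is a list of rows, each a list of 7 numbers: the shift along the tool's x, y, z in m, then the turn, a rotation vector about the tool's x, y, z in rad, then the opening, from 0 (shut) to 1 (fully open). In form: [[tx, ty, tz, rx, ry, rz, claw], ...]. A call has 1 to 5 rows; each row shifts and turns the commanded pose from where the row before left it, along the tool's axes as they then stand; what a row does not reach is not made up. A row lasts 1/8 s, in which the tool goes at most 62.5 mm and 10.7 degrees, less where a joint would pass 70% of its speed; a pose out of reach is approached as far as the arm can. A call is refused whole if a number of a shift passes 0.0625 or a number of a turn 0.188, either way. A call with a gripper value outside its range is refused whole. The fingers move at their own pace and stop on an object; "grip_force" is the grip in N (left out, the last holds). Time passes only in rows, so rows that do not move let the fingers close. It gives the time, the measured TCP pose, the force, the opening and the grip force at its end, in the units of the state.
- manip.get_state(): the state, without advancing time (a new reading comes with each control period).
- viewer.read_camera(name): name is "scene" or "top" or "wrist"; returns a dict with "pixels" (420x560x3 uint8, red, green, blue), "K" (3x3 intrinsics, pixels), "rvec" (rotation vector, rad) and "tvec" (3), from world to camera coordinates, as OpenCV has them. Camera axes: x right, y down, z forward; pixel columns grow to the right and rows downward; lengths in m; the calibration is good to about 2 mm. A picture is of the moment at which its call begins. There is no depth.
- manip.close_job(): hands the job in; it is judged then, once.
The state is a dict: "time_s": time; "joint_pos": joint angles; "dq": joint speeds; "joint_torque": joint torques, N m; "tcp_pos": TCP position; "tool_rot": TCP orientation; "ft_force": force on the tool from outside, world axes, zero at the start; "wrist_torque": the same for the moment, N m; "width": finger opening in m; "grip_force": force on a finger pad.
Only numpy, scipy, OpenCV 4.12 (cv2) and the standard library are available. Lean on these libraries where they do the work, as an engineer would, in place of code of your own. Each camera call takes 0.05 s, during which the arm holds its last target. There are 200 camera calls.

## Working session

There is one attempt and no reset: what is moved stays moved. The work goes in short steps, Python scripts to look and compute and a tool call to move; the robot and the scene stay as the last step left them, time stands still between calls to the robot, and variables do not carry over. Pictures are saved under pics/ and viewed, at most 10 in all, crops included, and the job is handed in when it is done.

Besides the shell and the picture viewer there is one more tool, called after "Request:" by a JSON object that holds its "op" and its "data", one argument or row to a line. jog_arm: Moves the arm, as the interface text tells. Its arguments: {"type":"object","properties":{"plan":{"type":"array"},"grip_force":{"type":"number"}},"required":["plan"]}

```bash
mkdir -p pics
python3 - <<'E'
from workcell import manip, viewer
import cv2, json, numpy as np
for n in ["top","scene"]:
    c=viewer.read_camera(n); cv2.imwrite(f"pics/{n}0.png",c["pixels"][:,:,::-1])
    np.savez(f"{n}0.npz",**c); print(n,c["K"].tolist(),c["rvec"],c["tvec"])
print(manip.get_state())
E
```

```text
top [[393.7163326591024, 0.0, 277.6551871950806], [0.0, 393.7163326591024, 203.81642177120108], [0.0, 0.0, 1.0]] [ 2.1957767  -2.22742981  0.09416242] [-0.06323491  0.57125331  0.78141579]
scene [[394.9044062012478, 0.0, 271.1268252148858], [0.0, 394.9044062012478, 206.29077845270686], [0.0, 0.0, 1.0]] [ 0.66610807  2.485676   -1.35634732] [ 0.52472704 -0.07657255  1.10976314]
{'time_s': 0.1, 'joint_pos': array([ 1.28181852,  0.68994732, -0.19451755,  1.56627558,  0.15730359,
        0.90253231, -0.21509785]), 'dq': array([ 0.00054912, -0.0027119 , -0.00209138, -0.00394294, -0.00191531,
        0.00218734,  0.0007935 ]), 'joint_torque': array([-2.73725957e-03, -5.40602231e+01, -1.27125274e+00, -1.58986098e+01,
        9.38518206e-03,  4.37131137e-03,  1.14039457e-05]), 'tcp_pos': array([ 0.19800774, -0.59215417,  0.23052527]), 'tool_rot': array([-3.09904829e+00, -5.04672318e-01,  6.54428494e-04]), 'ft_force': array([-1.06690136,  0.59994551,  0.43850096]), 'wrist_torque': array([-0.02863917,  0.07573079,  0.04171993]), 'grip_force': 0.0, 'width': 0.08495372843152786}
```

View pics/top0.png

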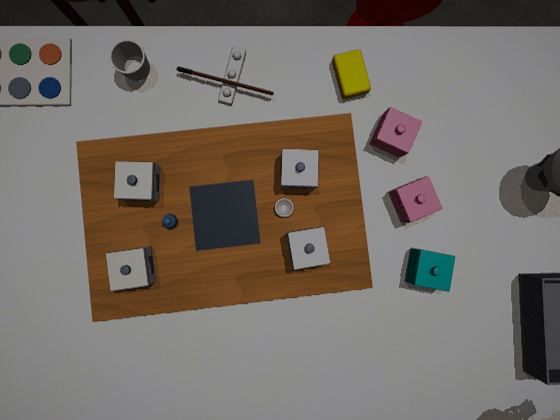

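View pics/scene0.png

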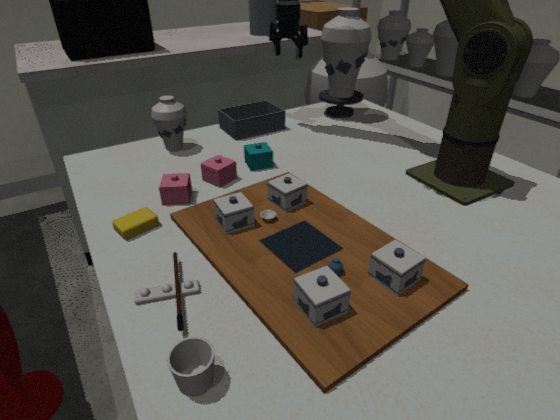

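Top view: the four white boxes are at about (135,181), (128,269), (300,168) and (309,249), with the tile at (225,215), the dropper at (169,221) and the dish at (284,208). The scene view shows the same layout. The pink and turquoise look-alikes are off the board.

```bash
cat > h.py <<'E'
import numpy as np, cv2
def cam(c):
    R=cv2.Rodrigues(np.array(c["rvec"]))[0]; return c["K"],R,np.array(c["tvec"])
def ray(c,px,z):
    K,R,t=cam(c); d=R.T@np.linalg.inv(K)@[px[0],px[1],1]; o=-R.T@t
    return o+d*(z-o[2])/d[2]
def tri(a,pa,b,pb):
    P=[np.c_[K@R,K@t] for K,R,t in (cam(a),cam(b))]
    X=cv2.triangulatePoints(P[0],P[1],np.float64(pa),np.float64(pb)).ravel(); return X[:3]/X[3]
E
python3 - <<'E'
from h import *
np.set_printoptions(precision=3,suppress=True)
T=np.load("top0.npz");S=np.load("scene0.npz")
# knob centres
for n,a,b in [("A",(131.5,180.5),(322,281)),("B",(125,270),(399,253)),("C",(300,167.5),(233,200)),("D",(309,248.5),(287.5,180)),("dropper",(169,221),(337,266)),("dish",(284,208),(268,215))]:
    print(n,tri(T,a,S,b),ray(T,a,.08))
print("tile c",[ray(T,p,.015)[:2] for p in [(190,186),(253,180),(260,243),(196,249)]])
print("board",[ray(T,p,.015)[:2] for p in [(77,141),(351,113),(372,288),(93,321)]])
# box tops lids corners at z .07 from hsv? lid top mask
h=cv2.cvtColor(T["pixels"],cv2.COLOR_RGB2HSV)
m=((h[...,1]<40)&(h[...,2]>150)).astype(np.uint8); m[:125]=0;m[300:]=0
n,l,s,c=cv2.connectedComponentsWithStats(m)
for i in range(1,n):
    if 300<s[i,4]<4000:
        pts=np.argwhere(l==i)[:,::-1]
        r=cv2.minAreaRect(pts.astype(np.float32)); q=np.array([ray(T,p,.07)[:2] for p in cv2.boxPoints(r)])
        e=q[1]-q[0]; print("lid",r[0],s[i,4],q.mean(0),"ang",np.degrees(np.arctan2(e[1],e[0])),np.linalg.norm(np.diff(q,axis=0),axis=1))
E
```

```text
A [0.615 0.201 0.074] [0.614 0.2   0.08 ]
B [0.45  0.213 0.074] [0.45  0.211 0.08 ]
C [ 0.636 -0.113  0.074] [ 0.635 -0.112  0.08 ]
D [ 0.483 -0.127  0.075] [ 0.483 -0.126  0.08 ]
dropper [0.538 0.144 0.029] [0.538 0.131 0.08 ]
dish [ 0.562 -0.084  0.024] [ 0.559 -0.081  0.08 ]
tile c [array([0.609, 0.105]), array([ 0.619, -0.022]), array([ 0.492, -0.035]), array([0.482, 0.093])]
board [array([0.702, 0.33 ]), array([ 0.756, -0.226]), array([ 0.397, -0.26 ]), array([0.345, 0.295])]
```

Request:
{"op": "jog_arm", "data": {
  "plan": [
    [0,0,0,0,0,-0.187,0.47],
    [0,0,0,0,0,-0.187,0.47],
    [0,0,0,0,0,-0.187,0.47],
    [0,0,0,0,0,-0.187,0.47],
    [0,0,0,0,0,-0.187,0.47]
  ]
}}

```text
time_s: 0.72
tcp_pos: [0.198, -0.5924, 0.2308]
tool_rot: [-2.534, -1.855, -0.0]
ft_force: [0.1, -0.1, -0.6]
width: 0.0402
grip_force: 0.0
```

Request:
{"op": "jog_arm", "data": {
  "plan": [
    [0,0,0,0,0,-0.187,0.47],
    [0,0,0,0,0,-0.187,0.47],
    [0,0,0,0,0,-0.03,0.47],
    [0,0,0,0,0,0,0.47]
  ]
}}

```text
time_s: 1.23
tcp_pos: [0.1981, -0.5926, 0.231]
tool_rot: [-2.121, -2.317, -0.0]
ft_force: [0.4, 0.4, 0.2]
width: 0.0402
grip_force: 0.0
```

```bash
cat >> h.py <<'E'
C=np.array([.5505,.035]);th=np.radians(5.3)
B=np.array([[np.cos(th),np.sin(th)],[-np.sin(th),np.cos(th)]]) # world->board
def tob(w): return B@(np.array(w)[:2]-C)
def go(s,bx,by,z):
    R=cv2.Rodrigues(s["tool_rot"])[0]; w=C+B.T@[bx,by]
    return R.T@(np.r_[w,z]-s["tcp_pos"])
E
python3 - <<'E'
from h import *
from workcell import manip
np.set_printoptions(precision=3,suppress=True)
s=manip.get_state(); print(s["time_s"],s["tcp_pos"],s["width"],s["joint_pos"]); print(cv2.Rodrigues(s["tool_rot"])[0])
for n,p in dict(A=(.615,.201),B=(.45,.212),C=(.636,-.113),D=(.483,-.127),dr=(.538,.144),di=(.562,-.084)).items(): print(n,tob(p))
print(go(s,-.082,-.24,.15))
E
```

```text
1.225 [ 0.198 -0.593  0.231] 0.04018236847227571 [ 1.482  0.736 -0.572  1.554  0.451  0.987  0.864]
[[-0.088  0.996 -0.   ]
 [ 0.996  0.088  0.001]
 [ 0.001 -0.    -1.   ]]
A [0.08  0.159]
B [-0.084  0.186]
C [ 0.071 -0.155]
D [-0.082 -0.155]
dr [-0.002  0.11 ]
di [ 0.   -0.12]
[0.354 0.325 0.081]
```

Request:
{"op": "jog_arm", "data": {
  "plan": [
    [0.04,0.04,0,0,0,0,0.47],
    [0.045,0.04,0,0,0,0,0.47],
    [0.045,0.04,0,0,0,0,0.47],
    [0.045,0.041,0,0,0,0,0.47],
    [0.045,0.041,0.02,0,0,0,0.47]
  ]
}}

```text
time_s: 1.85
tcp_pos: [0.3808, -0.3556, 0.2129]
tool_rot: [2.119, 2.314, 0.0]
ft_force: [0.7, -0.4, -0.6]
width: 0.0402
grip_force: 0.0
```

Request:
{"op": "jog_arm", "data": {
  "plan": [
    [0.045,0.041,0.02,0,0,0,0.47],
    [0.045,0.041,0.03,0,0,0,0.47],
    [0.04,0.041,0.03,0,0,0,0.47],
    [0,0,0,0,0,0,0.47]
  ]
}}

```text
time_s: 2.35
tcp_pos: [0.4873, -0.2158, 0.1344]
tool_rot: [-2.107, -2.327, -0.006]
ft_force: [-0.3, 0.1, 0.3]
width: 0.04
grip_force: 0.0
```

Run:
```python
from h import *
from workcell import manip
s=manip.get_state(); print(s["time_s"],s["tcp_pos"],go(s,-.082,-.235,.026).round(4))
```

```text
2.35 [ 0.48733703 -0.21583049  0.13440913] [0.0085 0.004  0.1084]
```

Request:
{"op": "jog_arm", "data": {
  "plan": [
    [0,0.004,0.05,0,0,0,0.47],
    [0,0,0.045,0,0,0,0.47],
    [0,0,0.01,0,0,0,0.47],
    [0.01,0,0,0,0,0,0.47],
    [0,0,0,0,0,0,0.47]
  ]
}}

```text
time_s: 2.98
tcp_pos: [0.4884, -0.211, 0.0323]
tool_rot: [2.116, 2.32, 0.003]
ft_force: [-0.1, 0.6, 0.0]
width: 0.0402
grip_force: 0.0
```

Request:
{"op": "jog_arm", "data": {
  "plan": [
    [0.01,0,0,0,0,0,0.47],
    [0.01,0,0,0,0,0,0.47]
  ]
}}

```text
time_s: 3.22
tcp_pos: [0.4859, -0.1915, 0.0315]
tool_rot: [2.117, 2.319, 0.001]
ft_force: [-0.8, -0.5, 0.1]
width: 0.0399
grip_force: 0.0
```

Request:
{"op": "jog_arm", "data": {
  "plan": [
    [0.006,0,0,0,0,0,0.47]
  ]
}}

```text
time_s: 3.35
tcp_pos: [0.485, -0.1849, 0.0311]
tool_rot: [2.117, 2.321, 0.001]
ft_force: [-0.3, -0.1, -0.6]
width: 0.0398
grip_force: 0.0
```

Request:
{"op": "jog_arm", "data": {
  "plan": [
    [0.006,0,0,0,0,0,0.47]
  ]
}}

```text
time_s: 3.48
tcp_pos: [0.4843, -0.1796, 0.0308]
tool_rot: [2.118, 2.32, -0.0]
ft_force: [-0.4, -0.6, -0.6]
width: 0.0398
grip_force: 0.0
```

Request:
{"op": "jog_arm", "data": {
  "plan": [
    [0.006,0,0,0,0,0,0.47]
  ]
}}

```text
time_s: 3.6
tcp_pos: [0.4837, -0.1739, 0.0306]
tool_rot: [2.118, 2.32, -0.0]
ft_force: [-1.0, -0.4, 0.5]
width: 0.0397
grip_force: 1.1
```

Request:
{"op": "jog_arm", "data": {
  "plan": [
    [0.006,0,0,0,0,0,0.47]
  ]
}}

```text
time_s: 3.72
tcp_pos: [0.4827, -0.1687, 0.0306]
tool_rot: [2.119, 2.319, -0.002]
ft_force: [-0.2, -3.8, 0.5]
width: 0.0399
grip_force: 1.5
```

Request:
{"op": "jog_arm", "data": {
  "plan": [
    [0.006,0,0,0,0,0,0.47]
  ]
}}

```text
time_s: 3.85
tcp_pos: [0.4827, -0.1625, 0.0306]
tool_rot: [2.119, 2.319, -0.001]
ft_force: [0.8, -1.5, -0.3]
width: 0.0402
grip_force: 0.8
```

Run:
```python
from h import *
from workcell import manip,viewer
s=manip.get_state(); print(s["time_s"],s["tcp_pos"],tob(s["tcp_pos"]),s["ft_force"])
c=viewer.read_camera("top"); cv2.imwrite("pics/t1.png",c["pixels"][:,:,::-1])
```

```text
3.85 [ 0.48266064 -0.16245512  0.03062074] [-0.08578837 -0.19034458] [ 0.80683334 -1.5262924  -0.33437243]
```

View pics/t1.png

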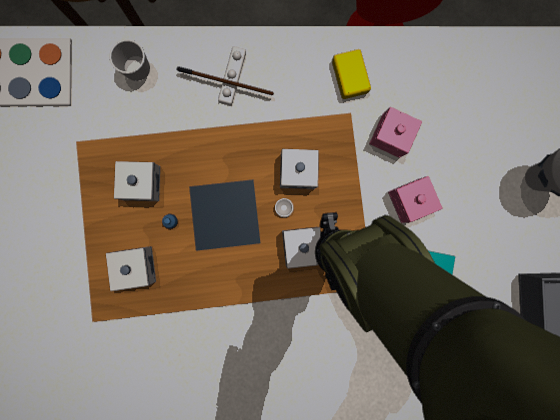

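The box nearest the gripper has moved: its knob went from column 309 to about 304. The fingers are square on its right side. I'll take more force readings.

Request:
{"op": "jog_arm", "data": {
  "plan": [
    [0.004,0,0,0,0,0,0.47]
  ]
}}

```text
time_s: 4.03
tcp_pos: [0.4825, -0.1584, 0.0306]
tool_rot: [2.118, 2.319, -0.0]
ft_force: [0.1, -1.7, 0.1]
width: 0.0396
grip_force: 0.8
```

Request:
{"op": "jog_arm", "data": {
  "plan": [
    [0.004,0,0,0,0,0,0.47]
  ]
}}

```text
time_s: 4.15
tcp_pos: [0.482, -0.1543, 0.0306]
tool_rot: [2.118, 2.319, -0.0]
ft_force: [0.5, -1.3, -0.7]
width: 0.0402
grip_force: 0.7
```

Request:
{"op": "jog_arm", "data": {
  "plan": [
    [0.004,0,0,0,0,0,0.47]
  ]
}}

```text
time_s: 4.28
tcp_pos: [0.4816, -0.1501, 0.0306]
tool_rot: [2.118, 2.32, 0.0]
ft_force: [-0.3, -1.5, -0.9]
width: 0.0398
grip_force: 0.7
```

Request:
{"op": "jog_arm", "data": {
  "plan": [
    [0.004,0,0,0,0,0,0.47]
  ]
}}

```text
time_s: 4.4
tcp_pos: [0.4813, -0.146, 0.0306]
tool_rot: [2.118, 2.32, 0.0]
ft_force: [0.3, -1.4, -0.7]
width: 0.0399
grip_force: 0.7
```

Request:
{"op": "jog_arm", "data": {
  "plan": [
    [0.004,0,0,0,0,0,0.47]
  ]
}}

```text
time_s: 4.53
tcp_pos: [0.4809, -0.142, 0.0306]
tool_rot: [-2.118, -2.32, -0.0]
ft_force: [0.3, -0.9, -0.7]
width: 0.0399
grip_force: 0.7
```

Request:
{"op": "jog_arm", "data": {
  "plan": [
    [-0.06,0,0,0,0,0,0.47],
    [0,0.055,0,0,0,0,0.47],
    [0,0.055,0,0,0,0,0.47],
    [0,0.047,0,0,0,0,0.47],
    [0.01,0,0,0,0,0,0.47]
  ]
}}

```text
time_s: 5.15
tcp_pos: [0.6459, -0.1762, 0.0309]
tool_rot: [2.116, 2.318, 0.008]
ft_force: [-0.2, 0.7, 0.3]
width: 0.0403
grip_force: 0.0
```

Request:
{"op": "jog_arm", "data": {
  "plan": [
    [0.006,0,0,0,0,0,0.47],
    [0.006,0,0,0,0,0,0.47],
    [0.006,0,0,0,0,0,0.47]
  ]
}}

```text
time_s: 5.52
tcp_pos: [0.6392, -0.1602, 0.0307]
tool_rot: [-2.118, -2.32, 0.002]
ft_force: [0.7, -2.1, -1.1]
width: 0.0401
grip_force: 1.1
```

Request:
{"op": "jog_arm", "data": {
  "plan": [
    [0.005,0,0,0,0,0,0.47]
  ]
}}

```text
time_s: 5.65
tcp_pos: [0.6396, -0.1562, 0.0308]
tool_rot: [2.118, 2.318, -0.002]
ft_force: [1.7, -2.6, -1.5]
width: 0.0403
grip_force: 1.4
```

Request:
{"op": "jog_arm", "data": {
  "plan": [
    [0.005,0,0,0,0,0,0.47]
  ]
}}

```text
time_s: 5.78
tcp_pos: [0.6394, -0.1509, 0.0308]
tool_rot: [2.118, 2.318, -0.001]
ft_force: [1.4, -2.1, -0.6]
width: 0.04
grip_force: 1.3
```

Request:
{"op": "jog_arm", "data": {
  "plan": [
    [0.004,0,0,0,0,0,0.47]
  ]
}}

```text
time_s: 5.9
tcp_pos: [0.6391, -0.1462, 0.0308]
tool_rot: [2.118, 2.319, -0.0]
ft_force: [1.5, -2.4, -0.6]
width: 0.0402
grip_force: 1.4
```

Request:
{"op": "jog_arm", "data": {
  "plan": [
    [0.004,0,0,0,0,0,0.47]
  ]
}}

```text
time_s: 6.02
tcp_pos: [0.6385, -0.1426, 0.0308]
tool_rot: [2.118, 2.319, -0.001]
ft_force: [1.1, -3.9, 0.1]
width: 0.0403
grip_force: 2.1
```

Request:
{"op": "jog_arm", "data": {
  "plan": [
    [0.004,0,0,0,0,0,0.47]
  ]
}}

```text
time_s: 6.15
tcp_pos: [0.6379, -0.1388, 0.0308]
tool_rot: [2.118, 2.319, -0.002]
ft_force: [0.6, -3.3, 1.9]
width: 0.0398
grip_force: 2.2
```

Request:
{"op": "jog_arm", "data": {
  "plan": [
    [0.004,0,0,0,0,0,0.47]
  ]
}}

```text
time_s: 6.28
tcp_pos: [0.6375, -0.1345, 0.0307]
tool_rot: [2.118, 2.32, -0.002]
ft_force: [-0.1, -4.8, 1.2]
width: 0.0405
grip_force: 2.3
```

Box C needs about 4 N against 1.4 N for D, which matches the 0.8/0.3 kg ratio. C is the heavy one, so I'll keep pushing it along the board's y.

Request:
{"op": "jog_arm", "data": {
  "plan": [
    [0.008,0,0,0,0,0,0.47],
    [0.01,0,0,0,0,0,0.47],
    [0.01,0,0,0,0,0,0.47],
    [0.01,0,0,0,0,0,0.47],
    [0.01,0,0,0,0,0,0.47]
  ]
}}

```text
time_s: 6.9
tcp_pos: [0.6333, -0.0857, 0.0307]
tool_rot: [2.118, 2.32, -0.001]
ft_force: [0.6, -4.8, 1.6]
width: 0.04
grip_force: 2.5
```

Request:
{"op": "jog_arm", "data": {
  "plan": [
    [0.01,0,0,0,0,0,0.47],
    [0.01,0,0,0,0,0,0.47],
    [0.01,0,0,0,0,0,0.47],
    [0.01,0,0,0,0,0,0.47],
    [0.01,0,0,0,0,0,0.47]
  ]
}}

```text
time_s: 7.52
tcp_pos: [0.6286, -0.036, 0.0307]
tool_rot: [2.118, 2.32, -0.001]
ft_force: [0.8, -4.4, 1.6]
width: 0.0401
grip_force: 2.6
```

Run:
```python
from h import *
from workcell import manip,viewer
s=manip.get_state(); print(s["time_s"],s["tcp_pos"],tob(s["tcp_pos"]),s["ft_force"])
c=viewer.read_camera("top"); np.savez("t2.npz",**c); cv2.imwrite("pics/t2.png",c["pixels"][:,:,::-1])
```

```text
7.525 [ 0.62862133 -0.0360232   0.03072972] [ 0.07122689 -0.07793567] [ 0.80318816 -4.39876256  1.5829398 ]
```

View pics/t2.png

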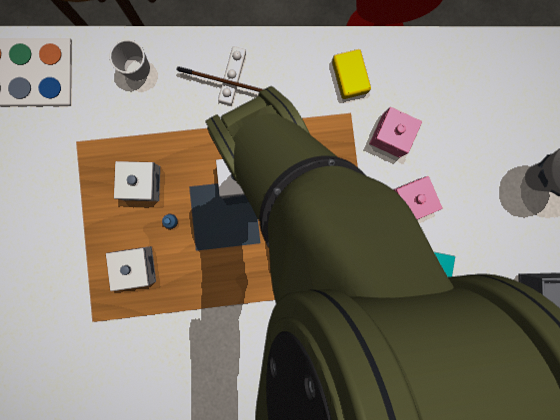

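Top view: the box's lid shows at about (217–235,160–197), above the tile's upper edge and mostly hidden by the arm. Everything else stands where it was. I'll finish the y push, then go round to the far side.

Request:
{"op": "jog_arm", "data": {
  "plan": [
    [0.01,0,0,0,0,0,0.47],
    [0.01,0,0,0,0,0,0.47],
    [0.009,0,0,0,0,0,0.47],
    [0,0,0,0,0,0,0.47],
    [-0.02,0,0,0,0,0,0.47]
  ]
}}

```text
time_s: 8.2
tcp_pos: [0.6279, -0.0237, 0.0306]
tool_rot: [-2.11, -2.323, -0.005]
ft_force: [-0.8, -0.3, 0.8]
width: 0.0402
grip_force: 0.0
```

Request:
{"op": "jog_arm", "data": {
  "plan": [
    [-0.03,0,0,0,0,0,0.47],
    [0,0.05,0,0,0,0,0.47],
    [0,0.05,0,0,0,0,0.47],
    [0,0,0,0,0,0,0.47]
  ]
}}

```text
time_s: 8.7
tcp_pos: [0.734, -0.0485, 0.0306]
tool_rot: [2.119, 2.316, 0.008]
ft_force: [-0.4, -0.4, -1.2]
width: 0.0399
grip_force: 0.0
```

Run:
```python
from h import *
from workcell import manip,viewer
s=manip.get_state(); print(s["time_s"],s["tcp_pos"],tob(s["tcp_pos"]),s["ft_force"],go(s,.17,0,.028))
for n in("top","scene"):
  c=viewer.read_camera(n); np.savez(n+"3.npz",**c); cv2.imwrite(f"pics/{n}3.png",c["pixels"][:,:,::-1])
```

```text
8.7 [ 0.73400274 -0.04848975  0.03062857] [ 0.17500621 -0.10008306] [-0.40593764 -0.41321434 -1.15468805] [ 0.10005854 -0.00539552  0.00278715]
```

View pics/scene3.png

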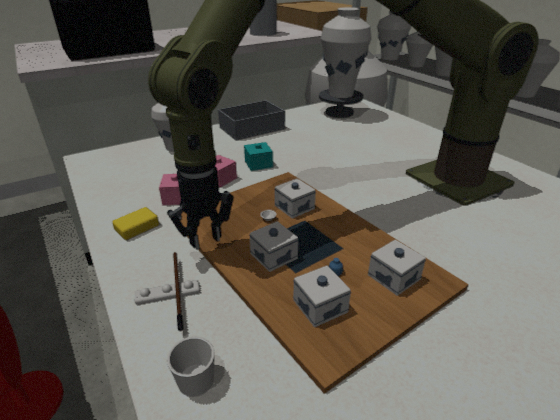

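Scene view: the heavy box's knob is at about (274,233), just beyond the tile's far edge. The gripper is free of it, at (200,225). The brush rest is at (167,290), so I'll check clearance.

Run:
```python
from h import *
S=np.load("scene3.npz");T=np.load("top0.npz")
print("box",tob(ray(S,(273.5,232.5),.077)))
for p in [(225,103),(232,104),(272,95),(225,85)]: print(tob(ray(T,p,.02)))
```

```text
box [0.0711247  0.00142572]
[ 0.22493229 -0.02320786]
[ 0.2215035  -0.03710779]
[ 0.23214171 -0.12003799]
[ 0.26194436 -0.02695156]
```

Request:
{"op": "jog_arm", "data": {
  "plan": [
    [0,-0.02,0.002,0,0,0,0.47],
    [0.05,0,0,0,0,0,0.47],
    [0.05,0,0,0,0,0,0.47],
    [0,0,0,0,0,0,0.47]
  ]
}}

```text
time_s: 9.3
tcp_pos: [0.6987, 0.0572, 0.029]
tool_rot: [-2.104, -2.325, -0.004]
ft_force: [0.9, 0.3, 0.1]
width: 0.04
grip_force: 0.0
```

Request:
{"op": "jog_arm", "data": {
  "plan": [
    [0,-0.008,0,0,0,0,0.47],
    [0,-0.008,0,0,0,0,0.47],
    [0,-0.01,0,0,0,0,0.47],
    [0,-0.01,0,0,0,0,0.47],
    [0,-0.01,0,0,0,0,0.47]
  ]
}}

```text
time_s: 9.93
tcp_pos: [0.6581, 0.0432, 0.0302]
tool_rot: [2.118, 2.313, 0.007]
ft_force: [5.3, 0.1, 2.7]
width: 0.0404
grip_force: 2.5
```

Run:
```python
from h import *
from workcell import manip,viewer
s=manip.get_state(); print(s["time_s"],tob(s["tcp_pos"]),s["ft_force"],s["width"],go(s,.07,0,.028))
c=viewer.read_camera("scene"); np.savez("s4.npz",**c); cv2.imwrite("pics/s4.png",c["pixels"][:,:,::-1])
```

```text
9.925 [ 0.10785309 -0.00179252] [5.31185652 0.05035692 2.74003202] 0.04035794045155177 [ 0.00161967 -0.03787415  0.00191481]
```

View pics/s4.png

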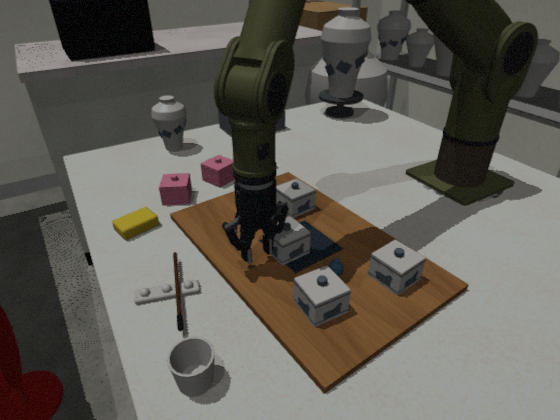

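Scene view: the box is moving on to the tile, with its knob at about (287,226) and the fingers behind it.

Run:
```python
from h import *
print(tob(ray(np.load("s4.npz"),(287,226),.077)))
```

```text
[ 0.03629324 -0.0004724 ]
```

Request:
{"op": "jog_arm", "data": {
  "plan": [
    [0,-0.008,0,0,0,0,0.47],
    [0,-0.008,0,0,0,0,0.47],
    [0,-0.008,0,0,0,0,0.47]
  ]
}}

```text
time_s: 10.35
tcp_pos: [0.6347, 0.0418, 0.0302]
tool_rot: [2.118, 2.314, 0.008]
ft_force: [5.9, 0.4, 4.0]
width: 0.0404
grip_force: 3.2
```

Box centre is now near bx = 0.013, so 12 mm more, then back off.

Request:
{"op": "jog_arm", "data": {
  "plan": [
    [0,-0.007,0,0,0,0,0.47],
    [0,-0.006,0,0,0,0,0.47],
    [0,0,0,0,0,0,0.47],
    [0,0.02,0,0,0,0,0.47],
    [0,0.025,0,0,0,0,0.47]
  ]
}}

```text
time_s: 10.98
tcp_pos: [0.6619, 0.0439, 0.0281]
tool_rot: [-2.118, -2.317, 0.007]
ft_force: [-0.0, 0.0, 0.2]
width: 0.0401
grip_force: 0.0
```

Request:
{"op": "jog_arm", "data": {
  "plan": [
    [0,0.01,-0.05,0,0,0,0.47],
    [0,0,-0.06,0,0,0,0.47],
    [-0.06,0,-0.03,0,0,0,0.47],
    [-0.06,0,0,0,0,0,0.47],
    [-0.06,0,0,0,0,0,0.47]
  ]
}}

```text
time_s: 11.6
tcp_pos: [0.6876, -0.1317, 0.1664]
tool_rot: [-2.118, -2.318, 0.005]
ft_force: [0.3, -0.1, -0.0]
width: 0.04
grip_force: 0.0
```

Request:
{"op": "jog_arm", "data": {
  "plan": [
    [-0.06,0,0,0,0,0,0.47],
    [-0.06,-0.06,0,0,0,0,0.47],
    [-0.06,-0.06,0,0,0,0,0.47],
    [-0.06,-0.06,0,0,0,0,0.47],
    [0,0,0,0,0,0,0.47]
  ]
}}

```text
time_s: 12.22
tcp_pos: [0.5667, -0.341, 0.165]
tool_rot: [-2.13, -2.304, 0.015]
ft_force: [0.4, 0.2, -0.1]
width: 0.0406
grip_force: 0.0
```

Run:
```python
from h import *
from workcell import manip,viewer
s=manip.get_state(); print(s["time_s"],s["tcp_pos"])
c=viewer.read_camera("top"); np.savez("t5.npz",**c); cv2.imwrite("pics/t5.png",c["pixels"][:,:,::-1])
```

```text
12.225 [ 0.56667363 -0.34096614  0.16498969]
```

View pics/t5.png

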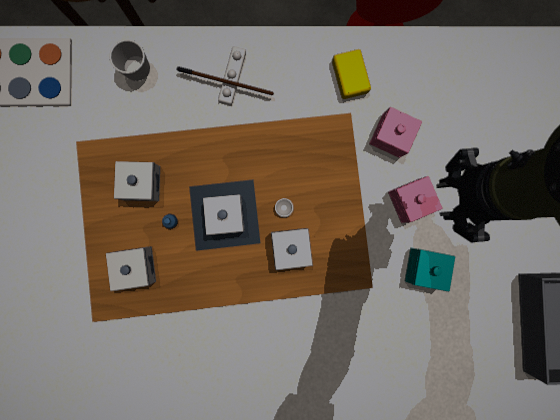

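The box stands squarely inside the tile, with its knob at (222,215). D has moved about 34 mm, to (292,249). The dish at (284,208) and dropper at (169,221) are where they were.

```bash
python3 -c "
from workcell import manip
print(manip.close_job())"
```

```text
the job is handed in; nothing more can be done
None
```

The job is handed in: the heavy box stands wholly on the slate tile; I nudged only two boxes (about 4.5 N to slide it against 1.4 N for the other, which moved 34 mm), and the other two boxes, the dropper and the dish were not touched.

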